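# Sweep loose bottle caps into the catch tray

### The arm

A 6-joint arm with a two-finger parallel gripper is mounted at the origin on the work surface. World frame = base frame: x ahead of the robot, y to its left, z up, the work surface at z = 0. Lengths are in m, angles in degrees, forces in N, time in s.
With the tool pointing down it reaches from about 0.3 to 0.95 m from the base axis. Payload 3.1 kg.
Tool frame: the origin (TCP) lies on the centre line of the jaws, within the pads' length; the fingertips stand 11 mm ahead of it and the grasp point (between the pads) lies 8 mm behind it; x points along the fingers, y is the direction in which the jaws open and shut, and the axes are right-handed (so a half turn about x gives the same grasp; the last joint's range is limited). The gripper opens to 85 mm and grips with 20 to 120 N. Pads are 22 mm wide; open, the fingers measure 114 mm over their backs; the gripper's body (76 mm by 85 mm) begins 54 mm behind the grasp point. The pads swing forward as they close: fully open they stand 13 mm farther back than shut.
Start: joints at [62.011, 17.653, 93.61, -0, 68.738, -3.994], TCP at [0.254, 0.571, 0.242] pointing down, gripper open.
Joint ranges: [-175.34, 175.34], [-45.06, 112.39], [2.9, 150.54], [-68.45, 248.45], [3.09, 151.38], [-168.51, 168.51]. Speed limits (degrees/s): [159.86, 159.86, 180, 180, 180, 180].

### API

Orientations are given as a 3x3 rotation matrix whose columns are the frame's x, y, z axes.
In Python, from rig import r, claw, optics, finder gives the robot as it stands. Calls block until the motion is done:
- r.reach(position, orientation): joint-space move of the TCP to a pose.
- r.line_to(position, frame=None, max_speed=0.15, contact_N=None): straight line of the TCP; frame=None keeps the orientation; max_speed is the mean speed in m/s. With contact_N (N) it stops when the force on the tool has changed by that much, and returns True; else False.
- r.movej(angles): joint-space move.
- claw.ungrasp() and claw.grasp(squeeze=None): open the fingers fully, or close them until they stop; squeeze is the grip in N (None keeps the last).
- r.wait(seconds).
- r.ik(position, orientation): joint angles nearest the present ones, or None.
- optics.snapshot(name): name is "scene" or "top"; returns the picture (400x640x3 uint8, blue, green, red); there is no depth.
- optics.calibration(name): a dict with "camera_matrix" (3x3 intrinsics, pixels), "distortion" ([k1, k2, p1, p2, k3] as OpenCV has them; the pictures are not rectified), "position" and "rotation" of the camera in the world. Camera axes: x right, y down, z forward; pixel columns grow to the right and rows downward; lengths in m; the calibration is good to about 2 mm. A picture is of the moment at which its call begins. calibration takes no time and is no camera call.
A pose or a line that the arm cannot do raises r.Unreachable and nothing moves.
- r.hand_in(): hands the job in, once; it reports no verdict.
Trained networks look in the newest picture that a camera, given by its name, has taken for a name from the list of things; names that differ only in an ending like _2 or _b are one class to them, and where a whole thing is asked for, a point or a joint stands for the part that bears it (a point fixed in the world has none). Each returns a list of dicts, best first, with "score" (0 to 1); they miss things now and then, are a little off and sometimes report something else, mostly with a low value. They report only what shows in the picture. A call takes as long as a camera call.
- finder.recognise(target, camera): "pixel" ([row, column] in pixels, amid what is visible of it).
- finder.cut_out(target, camera): "mask" (400x640 bool, what is visible of it) and "pixel" ([row, column] in pixels, amid what is visible of it).
- finder.pinpoint(target, camera): "pixel" ([row, column] in pixels: a listed point, or the origin of a listed thing).
Readings, each from a call of its own:
- r.get_time(): time.
- r.get_q(): joint angles.
- r.get_qd(): joint speeds.
- r.get_tau(): joint torques, N m.
- r.get_tool_pos(): TCP position.
- r.get_orientation(): TCP orientation.
- r.get_wrist_force(): force on the tool from outside, world axes, zero at the start.
- r.get_ft_torque(): the same for the moment, N m.
- r.get_finger_gap(): finger opening in m.
Only numpy, scipy, OpenCV 4.12 (cv2) and the standard library are available. Lean on these libraries where they do the work, as an engineer would, in place of code of your own. Each camera call takes 0.05 s, during which the arm holds its last target.

### The job

Clear the lab bench: with your fingertips, sweep the two loose screw caps along the bench, through the open side of the steel catch tray, until each lies fully inside it. Push them gently, past the small bottle standing before the tray; do not pinch them or lift them off the bench, and leave the bottles and the stack of dishes standing where they are.

Things in the scene. Friction and masses are not known exactly. Their poses are not given: they have to be found in the camera images.
- cap1: loose screw cap of a bottle lying flat, closed top up: white ribbed plastic disc 50 mm in diameter (ribs add 0.5 mm), 24 mm tall, about 13 to 25 g; slides on the bench when pushed low on its side. Origin: centre of its underside, on the bench at z = 0. Starts nearest the tray.
- cap2: loose screw cap of a bottle lying flat, closed top up: white ribbed plastic disc 50 mm in diameter (ribs add 0.5 mm), 24 mm tall, about 13 to 25 g; slides on the bench when pushed low on its side. Origin: centre of its underside, on the bench at z = 0. Starts farther from the tray.
- tray: steel catch tray fixed to the bench at the robot's left, walls 35 mm tall and 3 mm thick on three sides; floor flush with the bench, no lip. Inside 150 mm deep (its x), 200 mm wide (its y). Origin: centre of the floor, z = 0. Its +x points inwards from the open side (x = -75 mm) to the back wall (x = +75 mm). The open side looks to the robot's right (-y), turned up to 0.35 rad either way.
- tray_mouth (a point): middle of the tray's open side, on the bench, 75 mm from the tray's origin
- small_bottle: small capped bottle, clear plastic with a paper label, 40 mm in diameter, 60 mm tall, 140 g, standing loose between the caps and the tray: leave it there. Origin: centre of its underside.
- dish_stack: stack of four round culture dishes, one solid piece 90 mm in diameter, 56 mm tall, on the far side of the work: leave it there. Origin: centre of its underside.
- reagent_bottle: capped white bottle 66 mm in diameter, 110 mm tall, at the robot's right beyond the caps: leave it there. Origin: centre of its underside.

How it is judged:
By the outcome, as a careful person would: the job done as asked, in the order asked, and still so for the second after the job is handed in, with the robot touching nothing.
It also fails if it takes over 72 s, if anything falls off the work surface, if the arm or the gripper's body presses on something with over 40 N, if the wrist force passes 120 N, or if a joint passes its speed limit or range.

## Working session

There is one attempt and no reset: what is moved stays moved. The work goes in short steps, each a Python script; the robot and the scene stay as the last script left them, time stands still between calls to the robot, and variables do not carry over. Pictures are saved under pics/ and viewed, and the job is handed in when it is done.

```bash
mkdir -p pics; ls
cat > h.py <<'E'
from rig import r, claw, optics, finder
import numpy as np, cv2
def ray(name,px):
    c=optics.calibration(name)
    p=cv2.undistortPoints(np.array([[[px[1],px[0]]]],float),np.array(c["camera_matrix"],float),np.array(c["distortion"],float))[0,0]
    return np.array(c["position"],float),np.array(c["rotation"],float)@np.array([p[0],p[1],1.])
def w(name,px,z=0):
    o,d=ray(name,px); return (o+d*(z-o[2])/d[2])[:2]
def proj(name,P):
    c=optics.calibration(name);R=np.array(c["rotation"],float);t=np.array(c["position"],float)
    P=np.atleast_2d(np.array(P,float)); q=(P-t)@R
    uv,_=cv2.projectPoints(q.reshape(-1,1,3),np.zeros(3),np.zeros(3),np.array(c["camera_matrix"],float),np.array(c["distortion"],float))
    return uv[:,0]
E
python3 - <<'E'
from h import *
for n in ("top","scene"):
    im=optics.snapshot(n); cv2.imwrite(f"pics/{n}0.png",im)
    print(n,optics.calibration(n)["position"])
    for t in ("cap1","small_bottle","dish_stack","reagent_bottle","tray","tray_mouth"):
        print(n,t,[(np.round(d["pixel"]),round(d["score"],2),np.round(w(n,d["pixel"]),3)) for d in finder.pinpoint(t,n)])
print(r.get_time(),r.get_finger_gap())
E
```

```text
pics
top [ 0.39630241 -0.05915669  1.03189153]
top cap1 [(array([263., 366.]), 0.77, array([ 0.489, -0.161])), (array([227., 321.]), 0.67, array([ 0.566, -0.037])), (array([220., 179.]), 0.44, array([0.537, 0.333]))]
top small_bottle [(array([222., 262.]), 0.77, array([0.559, 0.117]))]
top dish_stack [(array([156., 364.]), 0.68, array([ 0.775, -0.128]))]
top reagent_bottle [(array([219., 260.]), 0.66, array([0.567, 0.122]))]
top tray [(array([219., 182.]), 0.66, array([0.539, 0.325]))]
top tray_mouth [(array([223., 211.]), 0.72, array([0.54 , 0.248]))]
scene [1.25361509 0.17028412 0.90224654]
scene cap1 [(array([168., 290.]), 0.7, array([ 0.491, -0.17 ])), (array([196., 322.]), 0.57, array([ 0.56 , -0.044]))]
scene small_bottle [(array([212., 377.]), 0.78, array([0.562, 0.117]))]
scene dish_stack [(array([247., 261.]), 0.9, array([ 0.772, -0.137])), (array([216., 426.]), 0.16, array([0.53 , 0.248]))]
scene reagent_bottle [(array([160., 205.]), 0.59, array([ 0.551, -0.424])), (array([211., 375.]), 0.48, array([0.56, 0.11]))]
scene tray [(array([227., 454.]), 0.89, array([0.54 , 0.325]))]
scene tray_mouth [(array([219., 426.]), 0.67, array([0.537, 0.249]))]
0.7 0.08534943767403058
```

View pics/top0.png

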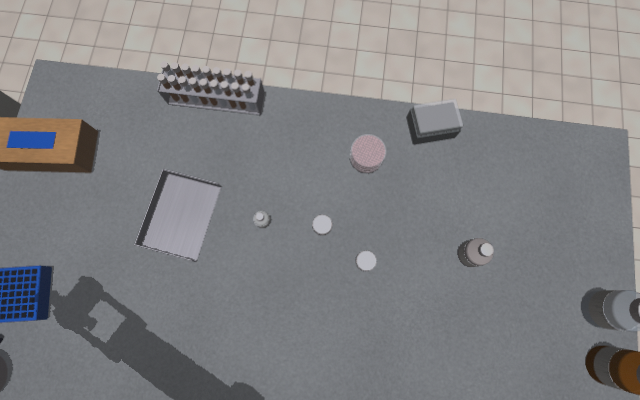

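View pics/scene0.png

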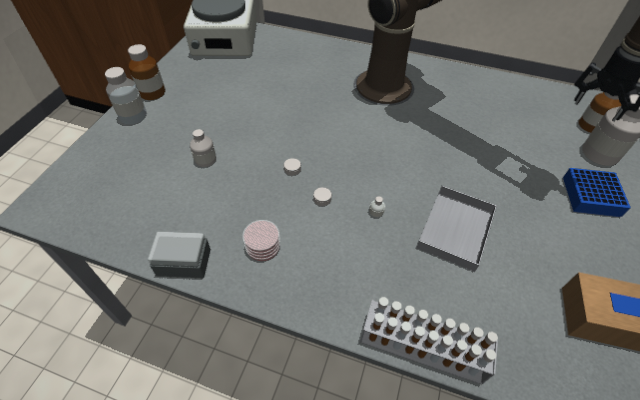

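Top view: caps at (322,225) and (366,261), small bottle at (261,219), tray centre around (180,216) with its open side from (220,184) to (195,260). The scene view shows the same layout. Next I'll refine the positions from masks and tray corners.

```bash
cat >> h.py <<'E'
def caps(n="top"):
    out=[]
    for d in finder.cut_out("cap1",n):
        m=d["mask"].astype(np.uint8); ys,xs=np.nonzero(m)
        out.append((round(d["score"],2),m.sum(),np.round(w(n,(ys.mean(),xs.mean()),0.016 if n=="top" else 0.014),3)))
    return out
def up(n,name,x0,x1,y0,y1,k):
    im=optics.snapshot(n)[y0:y1,x0:x1]; cv2.imwrite(name,cv2.resize(im,None,fx=k,fy=k,interpolation=cv2.INTER_CUBIC))
E
python3 - <<'E'
from h import *
for n in ("top","scene"):
    im=optics.snapshot(n)
    print(n,caps(n))
    for t in ("small_bottle","dish_stack"):
        for d in finder.cut_out(t,n):
            ys,xs=np.nonzero(d["mask"]); print(t,d["score"],xs.min(),xs.max(),ys.min(),ys.max(),w(n,(ys.mean(),xs.mean()),.03))
    d=finder.cut_out("tray",n)[0]
    m=d["mask"].astype(np.uint8)
    cs,_=cv2.findContours(m,0,2); c=max(cs,key=cv2.contourArea); print(d["score"],cv2.minAreaRect(c),cv2.approxPolyDP(cv2.convexHull(c),4,True)[:,0].tolist())
up("top","pics/t1.png",120,400,140,290,2.8)
up("scene","pics/s1.png",270,510,140,290,3.2)
E
```

```text
top [(0.74, np.uint64(319), array([ 0.57 , -0.038])), (0.53, np.uint64(352), array([ 0.493, -0.159]))]
small_bottle 0.68 253 269 211 227 [0.5618268  0.11409225]
dish_stack 0.72 350 385 134 172 [ 0.77168142 -0.13210273]
dish_stack 0.18 312 332 215 234 [ 0.5676225  -0.03917291]
0.75 ((178.10000610351562, 214.20001220703125), (64.19422912597656, 84.43280029296875), 18.434946060180664) [[162, 169], [219, 185], [195, 261], [135, 244]]
scene [(0.73, np.uint64(308), array([ 0.496, -0.162])), (0.53, np.uint64(286), array([ 0.573, -0.042]))]
small_bottle 0.7 370 384 197 217 [0.56930464 0.1143165 ]
dish_stack 0.55 242 280 220 261 [ 0.7703577  -0.13512238]
0.62 ((458.5262145996094, 228.15362548828125), (64.784423828125, 69.78944396972656), 22.328655242919922) [[441, 186], [495, 206], [474, 271], [416, 247]]
```

View pics/t1.png

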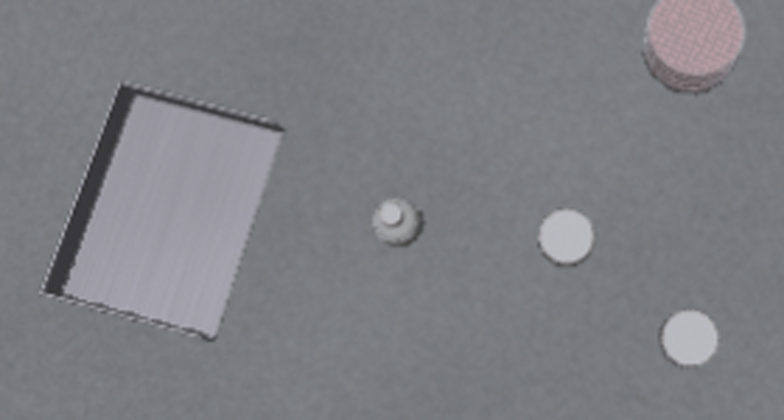

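View pics/s1.png

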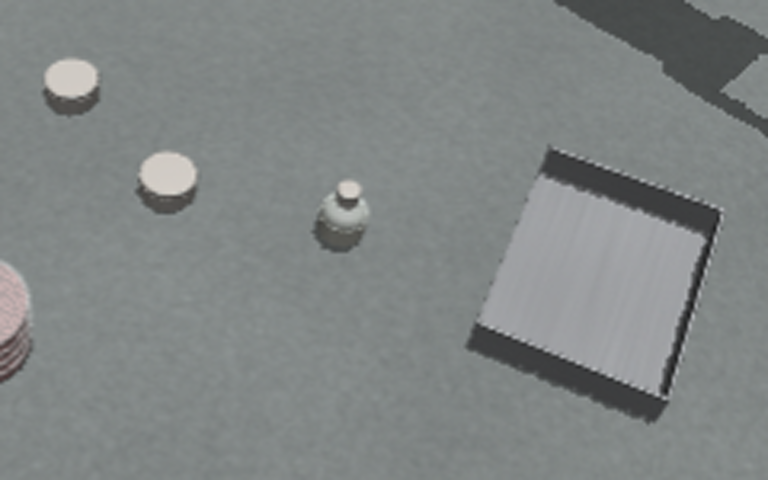

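```bash
cat > fit.py <<'E'
from h import *
from scipy.optimize import least_squares
# model outer rim corners: open near(-y side?) tray x inward (+y world), tray y = -x world approx
B=np.array([[-.075,.103],[-.075,-.103],[.078,.103],[.078,-.103]])  # near-open(y+ => world -x), far-open, near-back, far-back
T=np.array([[214,338],[283,129],[44,291],[124,85]])/2.8+[120,140]-.35
S=np.array([[550,150],[474,324],[720,211],[668,400]])/3.2+[270,140]-.35
def pts(p):
    a=p[2];X=np.array([np.cos(a),np.sin(a)]);Y=np.array([-X[1],X[0]])
    q=p[:2]+B[:,:1]*X+B[:,1:]*Y
    return np.c_[q,np.full(4,.035)]
f=lambda p:np.r_[(proj("top",pts(p))-T).ravel(),(proj("scene",pts(p))-S).ravel()]
s=least_squares(f,[.54,.325,np.pi/2]);print(s.x,np.degrees(s.x[2])); print(f(s.x).round(1))
E
python3 fit.py
```

```text
[0.54755677 0.32252833 1.4409635 ] 82.5611270242108
[-2.4  0.6 -0.9 -2.9  0.2  1.3 -0.  -1.7 -1.5 -1.7 -0.9 -0.7  0.5 -0.8
 -0.9  0.1]
```

```bash
cat >> h.py <<'E'
def frame(d):
    d=np.array([d[0],d[1],0.]);d/=np.linalg.norm(d)
    best=None
    for s in (1,-1):
        X=np.array([0,0,-1.]);Z=d*s;Y=np.cross(Z,X);R=np.c_[X,Y,Z]
        q=r.ik([.5,0,.12],R)
        if q is None: continue
        c=np.abs(np.array(q)-r.get_q())[5]
        if best is None or c<best[0]: best=(c,R,d)
    return best[1],best[2]
OFF=.0255+.011
ZP=.016
def setup(cap,goal,gap=.02):
    R,d=frame(np.array(goal)-cap)
    p=np.array([*cap,0])-d*(OFF+gap)
    r.reach([p[0],p[1],.13],R); r.line_to([p[0],p[1],ZP],max_speed=.1)
    return d
def push(d,goal,v=.06):
    g=np.array([*goal,0])-d*OFF
    c=r.line_to([g[0],g[1],ZP],max_speed=v,contact_N=12)
    print("contact",c,"force",r.get_wrist_force(),r.get_tool_pos(),r.get_time())
def leave(d):
    p=np.array(r.get_tool_pos())-d*.012; r.line_to([*p[:2],ZP],max_speed=.06); r.line_to([*p[:2],.13],max_speed=.15)
E
python3 - <<'E'
from h import *
claw.grasp(20)
d=setup(np.array([.571,-.040]),[.492,.095])
print(r.get_time(),r.get_tool_pos(),r.get_orientation().round(2) if hasattr(r.get_orientation(),'round') else r.get_orientation(),r.get_wrist_force(),r.get_finger_gap())
up("top","pics/t2.png",200,400,170,290,4);up("scene","pics/s2.png",250,450,120,270,4)
E
```

```text
6.0167 [ 0.60039347 -0.08893543  0.01686834] [[ 0.    0.86  0.51]
 [-0.    0.51 -0.86]
 [-1.    0.    0.  ]] [ 0.3518016   0.27879107 -0.16139291] -0.00016621522528407868
```

View pics/s2.png

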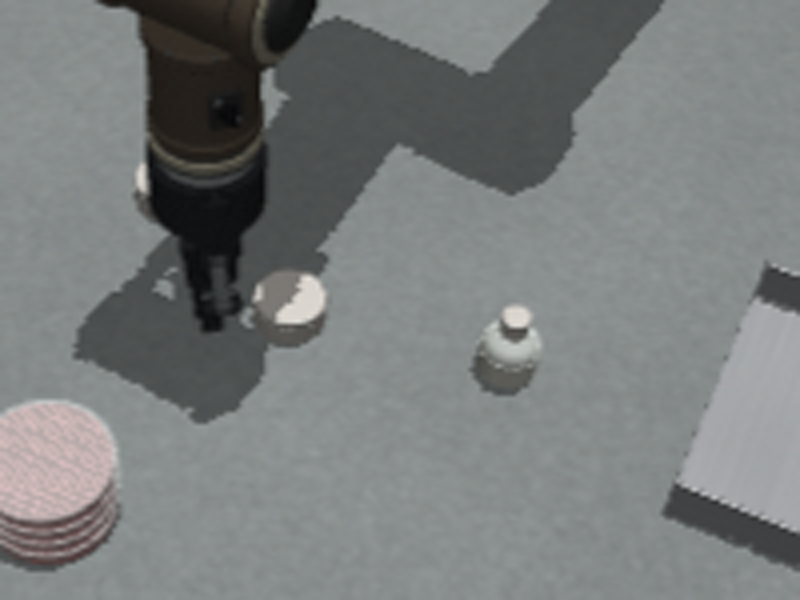

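View pics/t2.png

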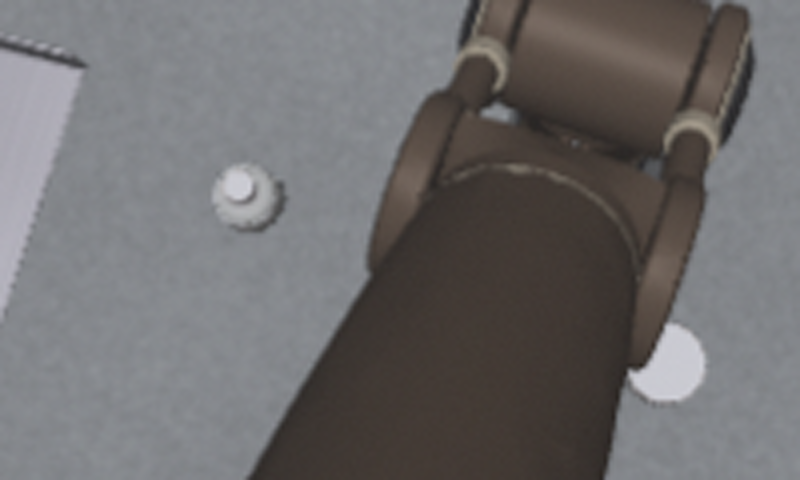

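The scene view shows the closed fingertips (crop 212,325) just behind cap1 (crop 290,305) and clear of everything else. I'll push leg 1 now.

Run:
```python
from h import *
d=np.array([-.079,.135,0]);d/=np.linalg.norm(d)
push(d,[.492,.095]); leave(d)
up("scene","pics/s3.png",250,450,120,270,4);print("scene",caps("scene"))
up("top","pics/t3.png",200,400,170,290,4);print("top",caps("top"))
print(r.get_time())
```

```text
contact False force [-0.63344552  0.20027553 -0.54643185] [0.51049449 0.06341345 0.01598342] 9.2083
scene [(0.73, np.uint64(250), array([ 0.496, -0.161])), (0.57, np.uint64(267), array([0.493, 0.092]))]
top [(0.66, np.uint64(305), array([ 0.494, -0.157])), (0.65, np.uint64(204), array([0.489, 0.101]))]
10.6667
```

View pics/s3.png

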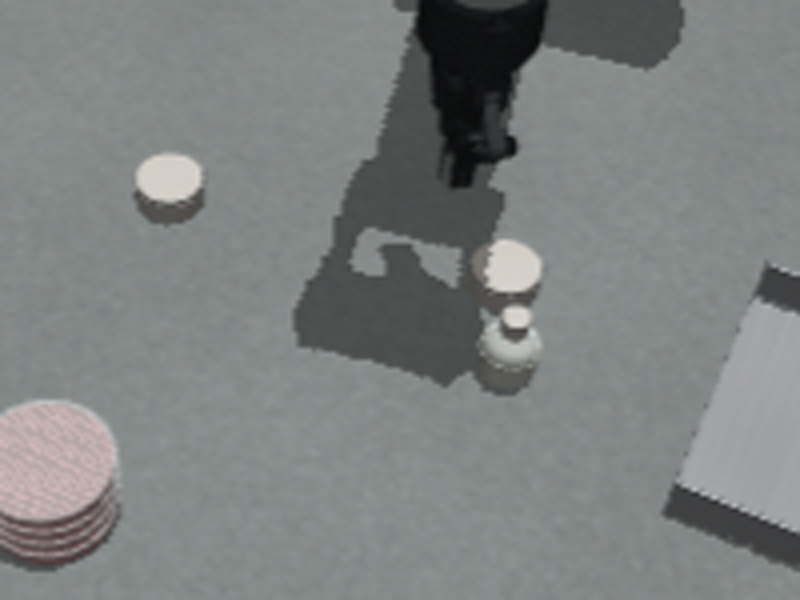

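Cap1 is at crop (507,270), about (0.492, 0.094) in the world, where I planned it. The bottle hasn't moved (crop 511,345). Next is leg 2, into the tray.

Run:
```python
from h import *
c=np.array([.492,.094]);g=np.array([.530,.345])
d=setup(c,g); m=c+d[:2]*.12
push(d,m)
up("scene","pics/s4.png",300,500,150,300,4);print("scene",caps("scene"),"exp",m,r.get_time())
```

```text
contact False force [ 0.85763861 -0.57682647  0.50908013] [0.5044464  0.17638278 0.01599139] 15.1083
scene [(0.59, np.uint64(246), array([ 0.498, -0.16 ])), (0.52, np.uint64(297), array([0.512, 0.21 ]))] exp [0.50996264 0.21264798] 15.2083
```

View pics/s4.png

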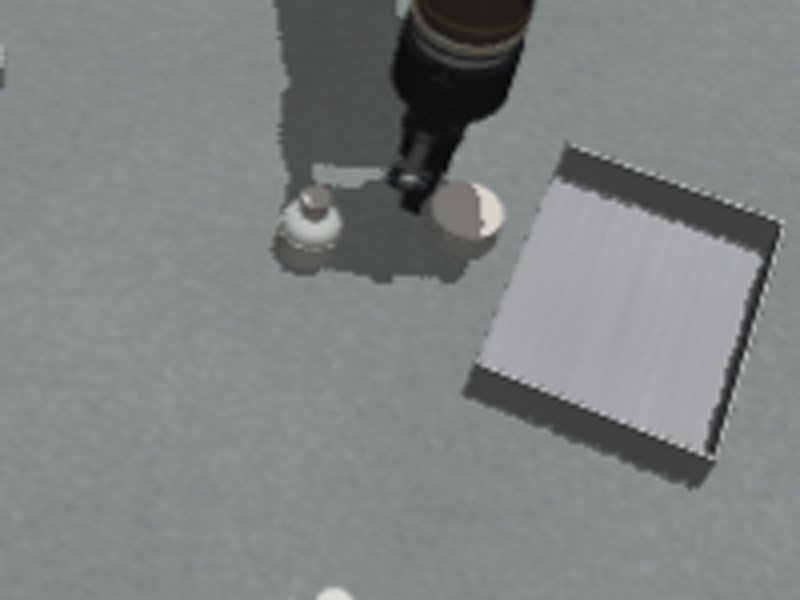

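Cap1 (crop 465,215) is tracking well: it has passed the bottle and is just short of the tray mouth. I'll finish the push, then set up behind cap2.

Run:
```python
from h import *
c=np.array([.492,.094]);g=np.array([.530,.345]);d=np.r_[(g-c)/np.linalg.norm(g-c),0]
push(d,g)
leave(d)
c2=np.array([.495,-.160])
d=setup(c2,[.480,.29])
up("top","pics/t5.png",120,400,140,290,2.8)
up("scene","pics/s5.png",270,510,120,290,3.2);print("scene",caps("scene"),r.get_time())
```

```text
contact False force [ 0.33434184 -0.08823859 -0.06217211] [0.52448272 0.30869301 0.01596525] 17.5917
scene [(0.7, np.uint64(316), array([0.53 , 0.343])), (0.54, np.uint64(239), array([ 0.495, -0.161]))] 22.1583
```

View pics/s5.png

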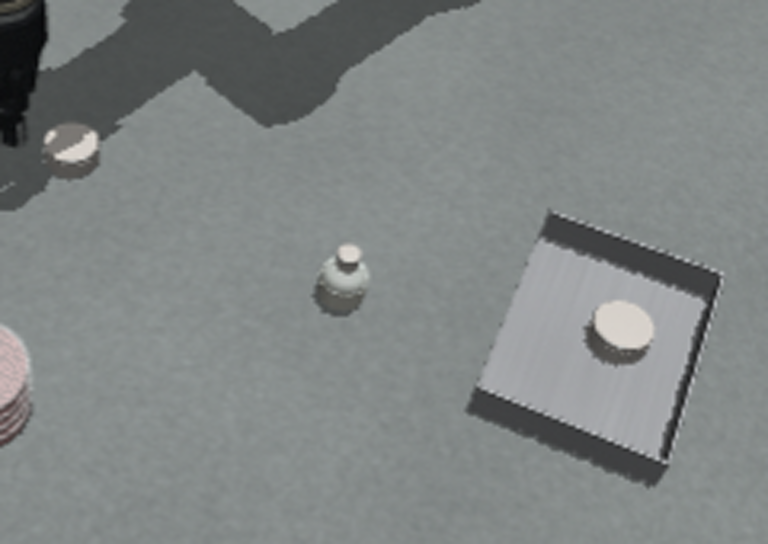

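View pics/t5.png

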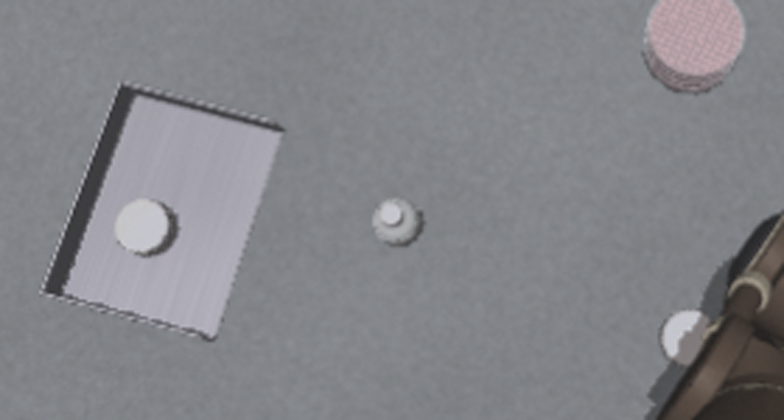

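Cap1 is well inside the tray (top crop 144,226). The bottle and dishes are unmoved, and the fingers are behind cap2. Next I'll push cap2, with a look partway.

Run:
```python
from h import *
c=np.array([.495,-.160]);g=np.array([.480,.29]);d=np.r_[(g-c)/np.linalg.norm(g-c),0]
for s in (.18,.36):
    m=c+d[:2]*s
    push(d,m)
    optics.snapshot("scene");cp=caps("scene");print("exp",m.round(3),cp,r.get_time())
    cc=[x[2] for x in cp if x[2][1]<.3 and np.linalg.norm(x[2]-m)<.04]
    if not cc or np.linalg.norm(cc[0]-m)>.01: print("STOP");break
up("scene","pics/s6.png",270,510,120,290,3.2)
```

```text
contact False force [ 0.20951197 -0.05817625 -1.32861188] [ 0.49022787 -0.01666055  0.01601037] 25.6417
exp [0.489 0.02 ] [(0.84, np.uint64(329), array([0.531, 0.343])), (0.73, np.uint64(264), array([0.489, 0.017])), (0.4, np.uint64(651), array([ 0.524, -0.444]))] 25.7417
contact False force [-0.08628552 -0.11671987 -0.11843474] [0.48421277 0.16320535 0.01598573] 28.8917
exp [0.483 0.2  ] [(0.84, np.uint64(311), array([0.532, 0.342])), (0.51, np.uint64(270), array([0.484, 0.198])), (0.2, np.uint64(3930), array([0.554, 0.329]))] 28.9917
```

View pics/s6.png

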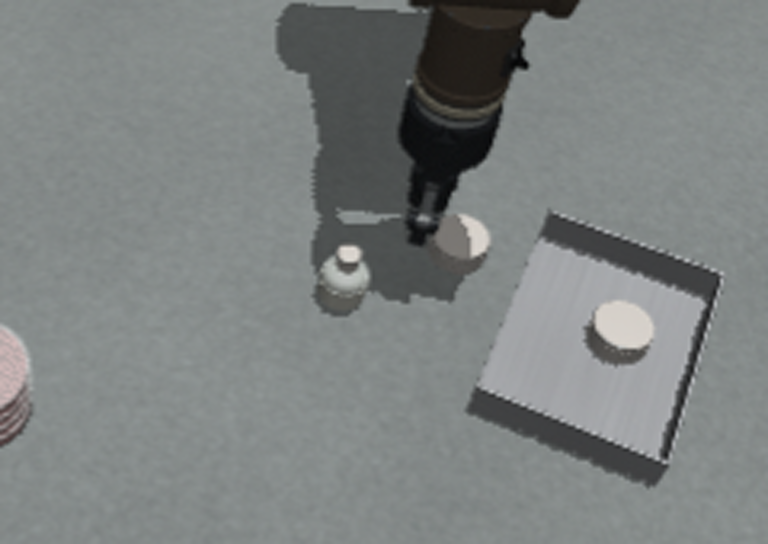

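Cap2 (crop 462,240) is on its line, past the bottle and lined up with the mouth. I'll finish the push and retreat.

Run:
```python
from h import *
c=np.array([.495,-.160]);g=np.array([.480,.29]);d=np.r_[(g-c)/np.linalg.norm(g-c),0]
push(d,c+d[:2]*.464)
leave(d)
p=r.get_tool_pos(); r.line_to([.42,.0,.2],max_speed=.2)
up("top","pics/t7.png",120,400,140,290,2.8);print(caps("top"))
up("scene","pics/s7.png",270,510,120,290,3.2);print(caps("scene"))
for n in("top","scene"):
    for t in("small_bottle","dish_stack","reagent_bottle"):print(n,t,[(np.round(x["pixel"]),round(x["score"],2)) for x in finder.pinpoint(t,n)])
print(r.get_time())
```

```text
contact False force [-0.91277672  0.82012777 -0.57799226] [0.48072433 0.26698115 0.01594518] 30.925
[(0.9, np.uint64(347), array([0.478, 0.303])), (0.78, np.uint64(373), array([0.53 , 0.344])), (0.24, np.uint64(4342), array([0.555, 0.333]))]
[(0.7, np.uint64(3670), array([0.56 , 0.331])), (0.52, np.uint64(277), array([0.479, 0.302]))]
top small_bottle [(array([221., 262.]), 0.63)]
top dish_stack [(array([156., 364.]), 0.94), (array([244., 186.]), 0.69)]
top reagent_bottle [(array([253., 470.]), 0.58)]
scene small_bottle [(array([208., 376.]), 0.55)]
scene dish_stack [(array([246., 264.]), 0.83)]
scene reagent_bottle [(array([159., 204.]), 0.92)]
34.2
```

View pics/s7.png

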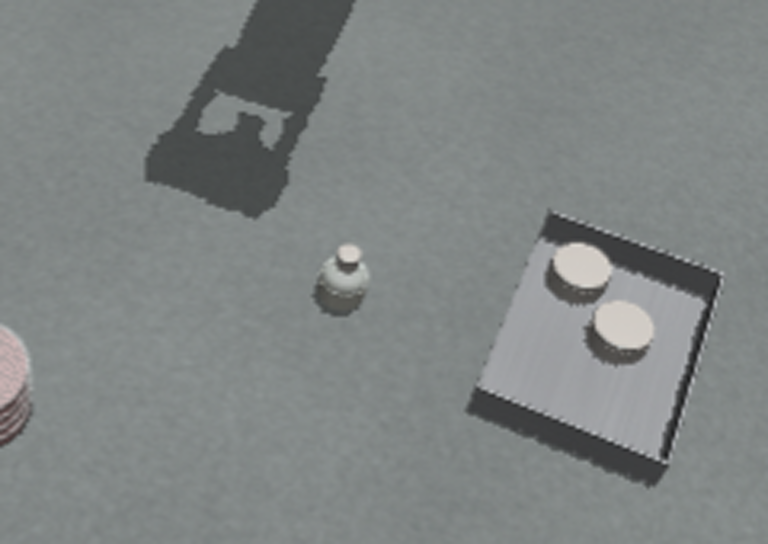

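View pics/t7.png

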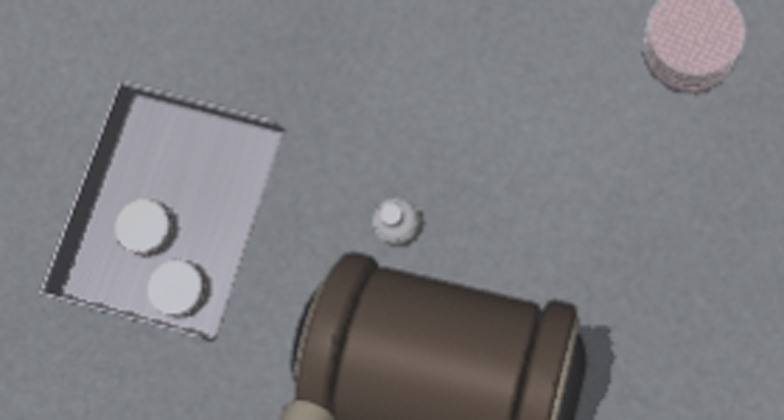

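Both caps lie fully inside the tray, at top crop (144,226) and (177,287). Cap2's edge is about 15 mm inside the mouth, and the bottle and dishes haven't moved.

```bash
python3 -c "
from h import *
r.hand_in();print(r.get_time())"
```

```text
the job is handed in; nothing more can be done
the job is handed in; nothing more can be done
```

Both caps are inside the catch tray, and I handed the job in at about 34 s. I swept them along the bench with the closed fingertips. Cap1 went first, in two pushes around the near side of the small bottle, then cap2 in one straight line.

**Caps:** the last top picture puts cap1 at about (0.530, 0.344) and cap2 at about (0.478, 0.303). Both are fully past the open side, cap2 by about 15 mm. They touch neither each other nor the walls.

**Left standing:** the small bottle and dish stack look unmoved in the pictures. The network's pixels for them and the reagent bottle shifted by at most 4 px from the start.

**Forces:** no push reached its 12 N contact stop, and the readings at the end of each push were under about 1.5 N.

**Disagreements:**
- In the last scene picture, the cap search returned the tray as its best hit and missed cap1. Cap1 is plain to see there, and the top picture found it.
- The dish search also gave a false hit on a cap in the tray.
- In the first top picture, the reagent bottle was mistaken for the small bottle, so it has no starting position from that view.
- My tray fit was off by up to about 3 px (7 mm), which is less than the caps' clearances.

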